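# Put the sink-counter things back on their own rubber pads

### The job

Tidy the sink counter: set the spray bottle, the glass tumbler, the scrubbing brush (bristles down) and the sharpening stone each on the black rubber pad cut to its shape and size - bottle on the larger round one, tumbler on the smaller round one, brush on the short wide oblong, stone on the long narrow oblong. Each should stand as it does now, centred with an even border of rubber showing all round, the two oblong things lined up lengthwise with their pads (either way round). Set things down without dropping or tipping them, and leave the sink plug and the little jar where they are.

Things in the scene. Friction and masses are not known exactly. Their poses are not given: they have to be found in the camera images.
- bottle_mid (a point): Blue spray bottle, upright, 186 mm tall, 0.26 kg. Round body 76 mm across up to 95 mm, tapering to a 22 mm neck at 136-150 mm. White head block at 148-186 mm (heights from the underside), 24 mm wide (own y), from -24 to +46 mm along own x (nozzle and trigger at +x): take it by the head, on the axis, across the 24 mm. Point: on the axis, 93 mm above the underside; z up.
- tumbler_mid (a point): Clear glass tumbler standing upright, mouth up: straight round wall, 58 mm outside diameter, 95 mm tall, wall 3 mm. About 0.22 kg. The point is on its axis half-way up, 47.5 mm above the underside; z up.
- brush_mid (a point): Scrubbing brush: a brown wooden block 100 mm long (own x), 56 mm wide (own y), 22 mm thick, on short pale bristles 20 mm high; it stands bristles down, 42 mm tall in all. The bristles are rigid. About 0.16 kg. The point is its centre, 21 mm above the underside; z up.
- stone_mid (a point): Grey sharpening stone, a plain bar 130 mm long (own x), 46 mm wide (own y), 28 mm tall, lying flat. About 0.38 kg. The point is its centre, 14 mm above the underside; z up.
- pad_bottle_top (a point): The larger round pad, for the spray bottle: fixed flat black rubber pad, 4 mm thick, lying on the white counter, 104 mm in diameter; the point is the centre of its top face, 4 mm above the counter; yaw is of no account.
- pad_tumbler_top (a point): The smaller round pad, for the tumbler: fixed flat black rubber pad, 4 mm thick, lying on the white counter, 82 mm in diameter; the point is the centre of its top face, 4 mm above the counter; yaw is of no account.
- pad_brush_top (a point): The short, wide oblong pad, for the brush: fixed flat black rubber pad, 4 mm thick, lying on the white counter, 124 mm long (own x) by 80 mm wide (own y); the point is the centre of its top face, 4 mm above the counter; z up.
- pad_stone_top (a point): The long, narrow oblong pad, for the stone: fixed flat black rubber pad, 4 mm thick, lying on the white counter, 154 mm long (own x) by 70 mm wide (own y); the point is the centre of its top face, 4 mm above the counter; z up.
- plug_mid (a point): Bystander: a loose grey rubber sink plug, 46 mm across, 36 mm tall, on the counter among the things; leave it where it is. The point is its centre, 18 mm up.
- jar_mid (a point): Bystander: a loose little amber glass jar with a steel lid, 46 mm across, 50 mm tall, on the counter among the things; leave it where it is. The point is its centre, 25 mm up.
Mind the look-alikes: they are no part of the job. What is shaped like the part that bears bottle_mid but red is not meant.

How it is judged:
By the outcome, as a careful person would: the job done as asked, in the order asked, and still so for the second after the job is handed in, with the robot touching nothing.
It also fails if it takes over 115 s, if anything falls off the work surface, if the arm or the gripper's body presses on something with over 40 N, if the wrist force passes 120 N, or if a joint passes its speed limit or range.

### The arm

A 7-joint arm with a two-finger parallel gripper is mounted at the origin on the work surface. World frame = base frame: x ahead of the robot, y to its left, z up, the work surface at z = 0. Lengths are in mm, angles in rad, forces in N, time in s.
With the tool pointing down it reaches from about 400 to 850 mm from the base axis. Payload 6.9 kg.
Tool frame: the origin (TCP) lies midway between the tips of the shut fingers; the grasp point (between the pads) lies bot.grip_point_offset behind it (bot.grip_point_offset is the distance from the TCP to the grasp point, in mm); z points along the fingers, y is the line along which they close (so a half turn about z gives the same grasp; the last joint's range is limited). The gripper opens to 85 mm and grips with 20 to 120 N. Pads are 22 mm wide; open, the fingers measure 114 mm over their backs; the gripper's body (76 mm by 85 mm) begins 54 mm behind the grasp point. The pads swing forward as they close: fully open they stand 13 mm farther back than shut.
Start: joints at [-1.131, 0.507, -0.238, 1.5, 0.126, 1.149, -0.155], TCP at [204.79, 590.485, 231.275] pointing down, gripper open.
Joint ranges: [-3.08, 3.08], [-0.24, 2.05], [-1.43, 1.35], [0, 2.5], [-1.52, 4.66], [0.17, 1.96], [-2.89, 2.89]. Speed limits (rad/s): [2.39, 2.39, 3.14, 3.14, 3.14, 3.14, 3.14].

### API

Orientations are given as a unit quaternion [w, x, y, z].
In Python, from plant import bot gives the robot as it stands.
- The arm moves only by the tool carry_out, never from a script. Its arguments are lists of equal length, an entry for each row: "linear": the shift along the world's x, y, z in units of 40 mm (1.0 is 40 mm), a list of three; "angular": the turn, a rotation vector about the world's x, y, z in units of 5 degrees (1.0 is 5 degrees), a list of three; "fingers": the finger opening in mm, from 0 to 85.4. A call has 1 to 12 rows; each row is the pose to reach, as a shift and turn from the pose commanded when the call began; what a row does not reach only later rows make up. A row lasts 1/12 s, in which the tool goes at most 41.7 mm and 7.16 degrees, less where a joint would pass 70% of its speed; a pose out of reach is approached as far as the arm can. A call with a gripper value outside its range is refused whole. The fingers move at their own pace and stop on an object; "newtons" is the grip in N (left out, the last holds). Time passes only in rows, so rows that repeat a pose let the fingers close. It gives the time, the measured TCP pose, the force, the opening and the grip force at its end, in the units of the state.
- bot.get_state(): the state, without advancing time (a new reading comes with each control period).
- bot.grab_frame(name): name is "scene" or "top" or "wrist"; returns a dict with "color" (420x560x3 uint8, red, green, blue), "fovy" (degrees; the focal length in pixels is half the picture's height over the tangent of half this angle, whatever the lens; pixels are square), "cx", "cy" (the principal point, pixels), "R" (3x3) and "t" (3): a world point X has camera coordinates R X + t; the wrist camera has in their place "T_tool_cam" (4x4, takes a point from camera to tool coordinates, whose origin is the TCP and whose axes are the flange's). Camera axes: x right, y down, z forward; pixel columns grow to the right and rows downward; lengths in mm; the calibration is good to about 2 mm. A picture is of the moment at which its call begins: read the wrist's pose just before it. There is no depth.
- bot.finish_job(): hands the job in; it is judged then, once.
The state is a dict: "time_s": time; "q": joint angles; "dq": joint speeds; "effort": joint torques, N m; "tool_pos": TCP position; "orientation": TCP orientation; "force": force on the tool from outside, world axes, zero at the start; "torque": the same for the moment, N m; "finger_gap": finger opening in mm; "finger_force": force on a finger pad.
Only numpy, scipy, OpenCV 4.12 (cv2) and the standard library are available. Lean on these libraries where they do the work, as an engineer would, in place of code of your own. Each camera call takes 0.05 s, during which the arm holds its last target. There are 200 camera calls.

## Working session

There is one attempt and no reset: what is moved stays moved. The work goes in short steps, Python scripts to look and compute and a tool call to move; the robot and the scene stay as the last step left them, time stands still between calls to the robot, and variables do not carry over. Pictures are saved under pics/ and viewed, at most 14 in all, crops included, and the job is handed in when it is done.

Besides the shell and the picture viewer there is one more tool, called after ">>>" by a JSON object that holds its "op" and its "data". carry_out: Moves the arm, as the interface text tells. Its arguments: {"type":"object","properties":{"linear":{"type":"array","items":{"type":"array","items":{"type":"number"}}},"angular":{"type":"array","items":{"type":"array","items":{"type":"number"}}},"fingers":{"type":"array","items":{"type":"number"}},"newtons":{"type":"number"}},"required":["linear","angular","fingers"]}

```bash
ls; mkdir -p pics; cat > h.py <<'E'
import numpy as np, cv2
from plant import bot
from scipy.spatial.transform import Rotation as Ro
def grab(n):
    s=bot.get_state(); f=bot.grab_frame(n); f['s']=s
    f['f']=210/np.tan(np.radians(f['fovy'])/2)
    if 'R' in f: f['Rc']=np.array(f['R']).T; f['o']=-f['Rc']@np.array(f['t'])
    else:
        q=s['orientation']; Rt=Ro.from_quat([q[1],q[2],q[3],q[0]]).as_matrix(); T=np.array(f['T_tool_cam'])
        f['Rc']=Rt@T[:3,:3]; f['o']=Rt@T[:3,3]+np.array(s['tool_pos'])
    return f
def ray(f,u,v,z):
    d=f['Rc']@np.array([(u-f['cx'])/f['f'],(v-f['cy'])/f['f'],1.]); return f['o']+d*(z-f['o'][2])/d[2]
def proj(f,X):
    c=f['Rc'].T@(np.array(X,float)-f['o']); return c[:2]/c[2]*f['f']+[f['cx'],f['cy']]
def save(f,n): cv2.imwrite('pics/'+n+'.png',cv2.cvtColor(f['color'],cv2.COLOR_RGB2BGR))
E
python3 - <<'E'
from h import *
print(bot.grip_point_offset,bot.get_state())
for n in('top','scene','wrist'):
    f=grab(n); save(f,n+'0'); print(n,f['f'],f['o'],f['Rc'].round(3).tolist(),{k:f[k] for k in f if k in('cx','cy','T_tool_cam')})
E
```

```text
pics
18.700000000000003 {'time_s': 0.0, 'q': array([-1.13146747,  0.50833028, -0.23749553,  1.50112028,  0.1256935 ,
        1.1489087 , -0.15480063]), 'dq': array([ 6.57015944e-04,  3.45204585e-04, -5.73087615e-05, -3.26016816e-03,
       -7.03644416e-05,  8.95238192e-04,  2.30808888e-04]), 'effort': array([-1.24508413e-03, -6.20587277e+01, -2.18679093e+00, -2.49667633e+01,
        1.28193517e-02,  1.17663768e-02, -1.87095856e-05]), 'tool_pos': array([204.71294   , 589.9939761 , 230.43768726]), 'orientation': array([-1.26675689e-04,  1.66146796e-01,  9.86100629e-01, -8.80842147e-04]), 'force': array([-1.33492732, -0.76996432,  0.57437264]), 'torque': array([-0.09618274,  0.03577043,  0.00741693]), 'finger_force': 0.0, 'finger_gap': 85.45144058037717}
top 431.03327447603124 [ 357.34945281   19.96769901 1080.84199339] [[0.023, -0.993, 0.117], [-0.999, -0.027, -0.031], [0.034, -0.116, -0.993]] {'cx': 278.6441839707572, 'cy': 209.85275270037124}
scene 488.2700154681978 [1103.15239089  187.2578491  1161.42881298] [[-0.263, 0.825, -0.501], [0.965, 0.225, -0.135], [0.001, -0.519, -0.855]] {'cx': 282.96697483075934, 'cy': 210.04524973770418}
wrist 335.2921438683666 [128.81537617 615.97023781 372.52369715] [[0.328, 0.898, 0.294], [0.945, -0.311, -0.104], [-0.002, 0.311, -0.95]] {'cx': 274.90040467326065, 'cy': 207.9089035298272, 'T_tool_cam': array([[-2.01171332e-04, -9.50318418e-01, -3.11279399e-01,
         8.02069006e+01],
       [ 9.99999909e-01, -7.39699690e-05, -4.20446358e-04,
        -6.31908562e-01],
       [ 3.76532590e-04, -3.11279455e-01,  9.50318346e-01,
        -1.41991050e+02],
       [ 0.00000000e+00,  0.00000000e+00,  0.00000000e+00,
         1.00000000e+00]])}
```

View pics/top0.png

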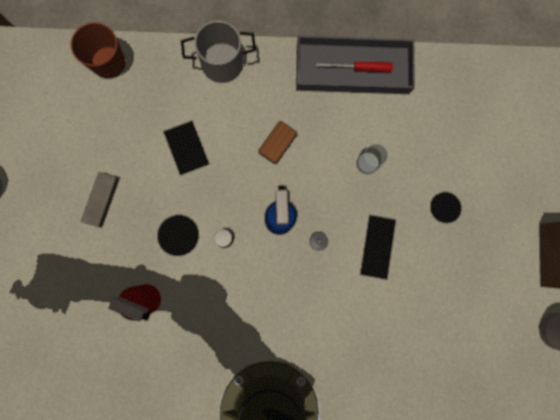

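View pics/scene0.png

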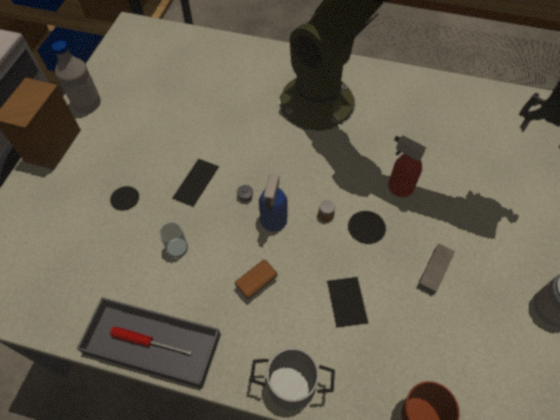

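The top view shows the blue bottle at (281,215); the red bottle at (140,300) is the look-alike. The tumbler is at (370,160), brush (278,142), stone (100,200), plug (319,241) and jar (224,238). The pads are: brush (186,147), larger round (178,235), smaller round (446,207), stone (379,247). The scene view agrees with this layout.

```bash
cat > meas.py <<'E'
from h import *
def blob(m,near):
    n,l,st,c=cv2.connectedComponentsWithStats(m.astype(np.uint8))
    ks=[k for k in range(1,n) if st[k,4]>60]
    k=min(ks,key=lambda k:np.hypot(*(c[k]-near))); return (l==k)
def ground(f,m,z):
    """largest contour mapped to plane z -> centre, (L,W), yaw, from minAreaRect; area"""
    cs,_=cv2.findContours(m.astype(np.uint8),cv2.RETR_EXTERNAL,cv2.CHAIN_APPROX_NONE)
    c=max(cs,key=cv2.contourArea)[:,0]
    P=np.array([ray(f,u,v,z)[:2] for u,v in c]).astype(np.float32)
    M=cv2.moments(P.reshape(-1,1,2)); ce=np.array([M['m10'],M['m01']])/M['m00']
    (cx,cy),(w,h),a=cv2.minAreaRect(P); a=np.radians(a)
    if h>w: w,h,a=h,w,a+np.pi/2
    a=(a+np.pi/2)%np.pi-np.pi/2
    return ce.round(1),np.round([cx,cy],1),np.round([w,h],1),round(float(a),3)
E
python3 - <<'E'
from meas import *
for n,seeds in (('top',dict(pb=(178,235),pt=(446,207),pbr=(186,147),ps=(379,247),brush=(278,142),stone=(100,200))),('scene',dict(pb=(366,227),pt=(124,198),pbr=(347,301),ps=(196,183),brush=(256,279),stone=(436,269)))):
    f=grab(n); I=f['color']; V=I.max(2).astype(int); H=cv2.cvtColor(I,cv2.COLOR_RGB2HSV)
    for k,s in seeds.items():
        print(n,k,I[s[1],s[0]],end=' ')
        if k[0]=='p': m=V<50;z=4
        elif k=='brush': m=(H[...,1]>110)&(H[...,0]<18)&(V>60);z=42
        else:
            m=cv2.absdiff(cv2.GaussianBlur(I,(3,3),0),np.full_like(I,I[s[1],s[0]])).max(2)<22;z=28
        print(*ground(f,blob(m,s),z))
    print(I[100,230],I[240,150])
    big=cv2.convertScaleAbs(I,alpha=1.8)
    cr=[big[130:310,60:400] if n=='top' else big[100:320,100:480]][0]
    cv2.imwrite(f'pics/{n}1.png',cv2.cvtColor(cv2.resize(cr,None,fx=2.1,fy=2.1,interpolation=cv2.INTER_CUBIC),cv2.COLOR_RGB2BGR))
E
```

```text
top pb [16 18 15] [414.8 234.8] [414.8 235.3] [96.3 94.3] -1.544
top pt [20 18 17] [ 502.8 -439.5] [ 503.1 -439.8] [75.6 72. ] -1.545
top pbr [16 17 14] [637.5 225.3] [637.6 225.3] [118.   74.4] 0.406
top ps [16 16 12] [ 398.2 -265. ] [ 398.1 -264.9] [147.7  65.3] -0.154
top brush [113  71  42] [648.8  -5.6] [648.9  -5.8] [97.  53.6] -0.579
top stone [100  90  78] [496.3 421.1] [496.8 421.1] [133.2  56.9] -0.276
[151 143 122] [142 135 114]
scene pb [40 37 33] [415.9 236.7] [416.2 237. ] [95.9 93.4] -1.304
scene pt [37 34 33] [ 503.6 -437.3] [ 504.  -436.6] [73.1 72.4] -0.315
scene pbr [32 32 25] [639.1 227.4] [639.1 227.3] [117.8  73.9] 0.408
scene ps [38 36 31] [ 399.2 -263.1] [ 399.4 -262.8] [147.5  63. ] -0.159
scene brush [111  72  44] [654.9  -3. ] [655.2  -2.8] [98.2 55.8] -0.6
scene stone [99 88 75] [506.1 425.3] [506.5 425.3] [148.2  49.7] -0.271
[141 135 112] [144 137 115]
```

View pics/top1.png

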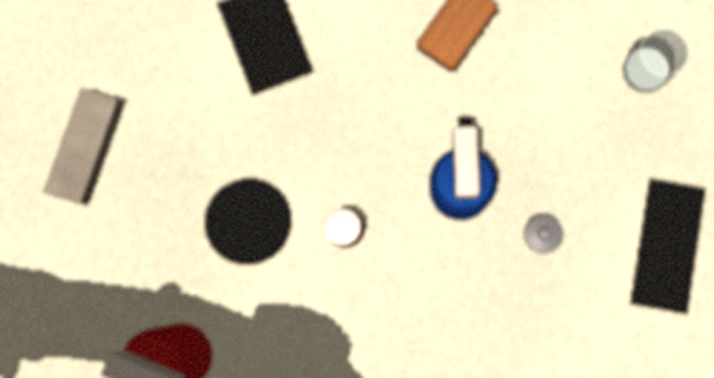

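```bash
python3 - <<'E'
from meas import *
for n,sd,sb in(('top',(282,208),(281,218)),('scene',(272,186),(273,210))):
    f=grab(n); I=f['color'].astype(int); V=I.max(2)
    H=cv2.cvtColor(f['color'],cv2.COLOR_RGB2HSV)
    print(n,I[sd[1],sd[0]])
    m=(V>150 if n=='top' else cv2.absdiff(f['color'],np.full_like(f['color'],f['color'][sd[1],sd[0]])).max(2)<25)
    print('head',ground(f,blob(m,sd),186))
    b=blob((H[...,0]>100)&(H[...,0]<135)&(H[...,1]>110)&(V>35),sb); ys,xs=np.nonzero(b); print('blue',xs.min(),xs.max(),ys.min(),ys.max())
    if n=='top':
        (u,v),r=cv2.minEnclosingCircle(np.c_[xs,ys].astype(np.float32)); print(u,v,r,ray(f,u,v,60))
    cr=cv2.convertScaleAbs(f['color'],alpha=1.6)
    cr=cr[170:250,240:340] if n=='top' else cr[160:250,230:330]
    cv2.imwrite(f'pics/{n}2.png',cv2.cvtColor(cv2.resize(cr,None,fx=4,fy=4,interpolation=cv2.INTER_CUBIC),cv2.COLOR_RGB2BGR))
a=cv2.imread('pics/top2.png');b=cv2.imread('pics/scene2.png'); cv2.imwrite('pics/b2.png',np.hstack([a,b[:320]]))
E
```

```text
top [159 146 130]
head (array([468.5, -14.1]), array([470. , -15.1]), array([61.2, 16.7]), 0.023)
blue 266 295 203 233
281.0 217.5 16.225080490112305 [459.32276305 -18.28244092  60.        ]
scene [141 129 114]
head (array([467.3,   1.2]), array([468.9,  11.8]), array([1299.6, 1006.9]), -1.569)
blue 273 285 190 207
```

View pics/b2.png

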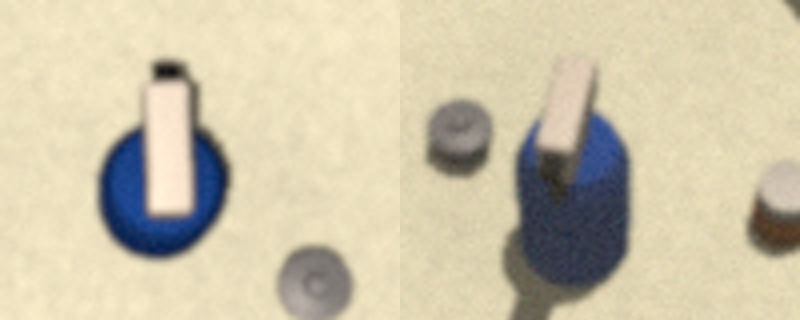

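The left crop shows the blue bottle from above: shoulder circle about (281,217) in the top view, head running along +x with a black nozzle at its front. It is the only blue one; the red bottle at (140,300) lies in the arm's shadow and is not meant. I'll move above the bottle for a close look.

>>> {"op": "carry_out", "data": {"linear": [[0,0,1],[0,0,1.7],[1,-2,1.7],[6.4,-15.2,1.7],[6.4,-15.2,1.7],[6.4,-15.2,1.7],[6.4,-15.2,1.7],[6.4,-15.2,1.7],[6.4,-15.2,1.7],[6.4,-15.2,1.7],[6.4,-15.2,1.7],[6.4,-15.2,1.7]], "angular": [[0,0,0],[0,0,0],[0,0,0],[0,0,4.4],[0,0,4.4],[0,0,4.4],[0,0,4.4],[0,0,4.4],[0,0,4.4],[0,0,4.4],[0,0,4.4],[0,0,4.4]], "fingers": [85,85,85,85,85,85,85,85,85,85,85,85]}}

```text
time_s: 1.35
tool_pos: [367.4, 205.8, 299.6]
orientation: [0.0, -0.025, 1.0, 0.0]
force: [1.6, -0.0, 0.5]
finger_gap: 84.7
finger_force: 0.0
```

>>> {"op": "carry_out", "data": {"linear": [[2.3,-5.4,0],[2.3,-5.4,0],[2.3,-5.4,0],[2.3,-5.4,0],[2.3,-5.4,0],[2.3,-5.4,0],[2.3,-5.4,0],[2.3,-5.4,0],[2.3,-5.4,0]], "angular": [[0,0,0],[0,0,0],[0,0,0],[0,0,0],[0,0,0],[0,0,0],[0,0,0],[0,0,0],[0,0,0]], "fingers": [85,85,85,85,85,85,85,85,85]}}

```text
time_s: 2.1
tool_pos: [458.8, -7.3, 299.2]
orientation: [-0.0, -0.025, 1.0, 0.0]
force: [0.4, 0.3, -0.5]
finger_gap: 84.7
finger_force: 0.0
```

```bash
python3 - <<'E'
from meas import *
f=grab('wrist'); save(f,'w1'); print(f['s']['tool_pos'],f['s']['orientation'],f['o'])
for x in(436,460,506):print(proj(f,[x,-17,186]))
E
```

```text
[458.79348866  -7.3375195  299.184941  ] [-2.17679927e-04 -2.52964531e-02  9.99679916e-01  3.26536695e-04] [378.56487593 -11.95709858 441.21047648]
[264.59236667 175.67917195]
[263.36518467 205.10395208]
[261.19424806 257.15762658]
```

View pics/w1.png

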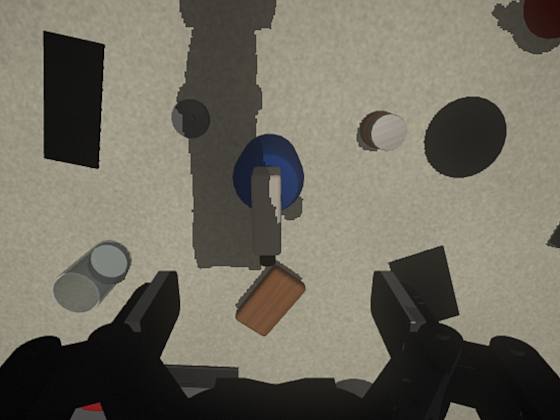

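Wrist view: the bottle head runs from the back edge (252..282,168) to the front (251..280,255), nozzle at (267,265). The tumbler is at lower left with its base at (108,262) or (77,292). The small round thing at (190,118) is the plug.

```bash
python3 - <<'E'
from meas import *
f=grab('wrist'); I=f['color']
for u,v in((252.5,168),(281.5,168),(251.5,255),(279.5,255),(267,265)):print(ray(f,u,v,186).round(1))
V=I.max(2).astype(int)
for r in(200,220,240): print(r,V[r,240:295].tolist())
for c in (262,): print(V[155:180,c].tolist(),V[240:275,c].tolist())
# tumbler circles
g=cv2.convertScaleAbs(I[225:325,40:145],alpha=1.8); cv2.imwrite('pics/t1.png',cv2.cvtColor(cv2.resize(g,None,fx=5,fy=5,interpolation=cv2.INTER_CUBIC),cv2.COLOR_RGB2BGR))
for z in(0,95):
  print(z,ray(f,108,262,z).round(1),ray(f,77,292,z).round(1))
E
```

```text
[430.4 -26.1 186. ]
[429.3  -3.8 186. ]
[504.4 -24.7 186. ]
[503.2  -1.2 186. ]
[513.1 -11.3 186. ]
200 [67, 47, 42, 45, 47, 47, 47, 47, 47, 48, 46, 59, 67, 67, 68, 68, 68, 69, 68, 67, 68, 68, 68, 68, 69, 70, 70, 68, 66, 56, 140, 167, 161, 160, 160, 160, 162, 155, 144, 131, 86, 84, 91, 90, 91, 91, 92, 92, 92, 93, 93, 88, 73, 58, 54]
220 [72, 72, 71, 70, 71, 72, 72, 71, 70, 70, 71, 63, 63, 67, 68, 69, 68, 69, 69, 69, 69, 70, 69, 70, 70, 69, 70, 70, 70, 70, 71, 69, 71, 70, 70, 70, 66, 100, 108, 112, 124, 151, 163, 165, 166, 147, 134, 136, 136, 134, 134, 133, 155, 167, 166]
240 [71, 72, 71, 71, 73, 72, 71, 69, 69, 71, 73, 69, 65, 67, 68, 70, 71, 70, 70, 70, 70, 70, 71, 70, 70, 70, 71, 72, 71, 71, 71, 71, 72, 71, 71, 72, 71, 70, 70, 59, 117, 160, 166, 168, 168, 167, 163, 157, 155, 158, 163, 165, 166, 164, 162]
[85, 90, 67, 47, 50, 50, 49, 50, 50, 49, 50, 51, 59, 61, 60, 60, 61, 61, 61, 60, 65, 67, 68, 68, 68] [71, 71, 71, 70, 70, 70, 70, 71, 71, 70, 71, 71, 71, 71, 71, 50, 28, 32, 32, 34, 34, 32, 34, 32, 28, 50, 142, 169, 166, 166, 139, 89, 70, 74, 74]
0 [ 618.3 -243.3    0. ] [ 671.3 -295.2    0. ]
95 [ 566.7 -193.4   95. ] [ 608.3 -234.1   95. ]
```

View pics/t1.png

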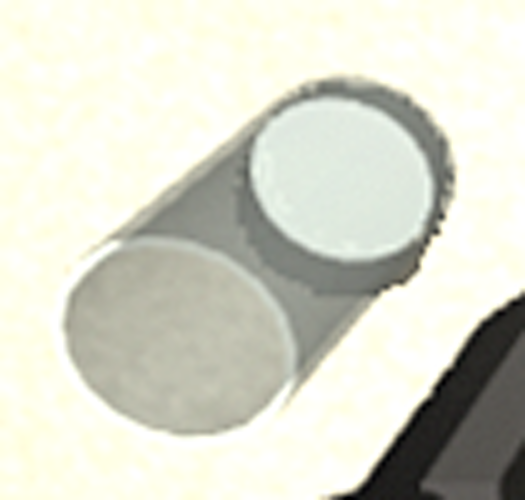

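>>> {"op": "carry_out", "data": {"linear": [[0.03,-0.19,0],[0.03,-0.19,-0.8],[0.03,-0.19,-1.6],[0.03,-0.19,-2.4],[0.03,-0.19,-3.1],[0.03,-0.19,-3.5],[0.03,-0.19,-3.73],[0.03,-0.19,-3.73],[0.03,-0.19,-3.73]], "angular": [[0,0,0],[0,0,0],[0,0,0],[0,0,0],[0,0,0],[0,0,0],[0,0,0],[0,0,0],[0,0,0]], "fingers": [85,85,60,60,60,60,60,60,60]}}

```text
time_s: 2.95
tool_pos: [460.2, -15.5, 150.1]
orientation: [-0.0, -0.026, 1.0, -0.0]
force: [-0.0, 0.7, 0.0]
finger_gap: 60.3
finger_force: 0.0
```

>>> {"op": "carry_out", "data": {"linear": [[0,0,0],[0,0,0],[0,0,0],[0,0,0],[0,0,0],[0,0,0],[0,0,0],[0,0,0]], "angular": [[0,0,0],[0,0,0],[0,0,0],[0,0,0],[0,0,0],[0,0,0],[0,0,0],[0,0,0]], "fingers": [40,30,24,15,10,10,10,10], "newtons": 40}}

```text
time_s: 3.62
tool_pos: [461.0, -15.5, 150.9]
orientation: [0.001, -0.025, 1.0, 0.0]
force: [-0.0, 1.9, 6.8]
finger_gap: 23.6
finger_force: 40.6
```

>>> {"op": "carry_out", "data": {"linear": [[0,0,0.2],[0,0,0.6],[0,0,1.2],[0,0,1.8],[-0.1,0.5,1.9],[-0.2,1.2,1.9],[-0.4,2.0,1.9],[-0.5,2.8,1.9],[-0.64,3.6,1.9],[-0.8,4.4,1.9],[-0.92,5.1,1.9],[-1.02,5.7,1.9]], "angular": [[0,0,0],[0,0,0],[0,0,0],[0,0,0],[0,0,0],[0,0,0],[0,0,0],[0,0,0],[0,0,0],[0,0,0],[0,0,0],[0,0,0]], "fingers": [10,10,10,10,10,10,10,10,10,10,10,10]}}

```text
time_s: 4.62
tool_pos: [418.4, 214.1, 226.3]
orientation: [-0.0, -0.026, 1.0, -0.0]
force: [0.2, -0.6, -3.1]
finger_gap: 23.6
finger_force: 39.6
```

>>> {"op": "carry_out", "data": {"linear": [[-0.06,0.35,0],[-0.1,0.57,0],[-0.1,0.57,-0.3],[-0.1,0.57,-0.8],[-0.1,0.57,-1.2],[-0.1,0.57,-1.2]], "angular": [[0,0,0],[0,0,0],[0,0,0],[0,0,0],[0,0,0],[0,0,0]], "fingers": [10,10,10,10,10,10]}}

```text
time_s: 5.12
tool_pos: [414.0, 233.2, 175.7]
orientation: [-0.002, -0.025, 1.0, -0.002]
force: [-0.1, -0.8, -2.4]
finger_gap: 23.5
finger_force: 39.7
```

```bash
python3 - <<'E'
from meas import *
fs=[grab('wrist'),grab('top'),grab('scene')]; print(fs[0]['s']['tool_pos'],fs[0]['s']['orientation'])
cs=[]
for f in fs:
    u,v=proj(f,[415,236,40]).astype(int); I=cv2.convertScaleAbs(f['color'],alpha=1.8)
    s=130 if f is fs[0] else 55
    c=I[max(0,v-s):v+s,max(0,u-s):u+s]; cs.append(cv2.resize(c,(260,260),interpolation=cv2.INTER_CUBIC)); print(u-s,v-s)
cv2.imwrite('pics/p1.png',cv2.cvtColor(np.hstack(cs),cv2.COLOR_RGB2BGR))
E
```

```text
[414.01972763 233.17287837 175.68877466] [-0.00225452 -0.02468278  0.99969138 -0.00167923]
149 68
119 178
313 164
```

View pics/p1.png

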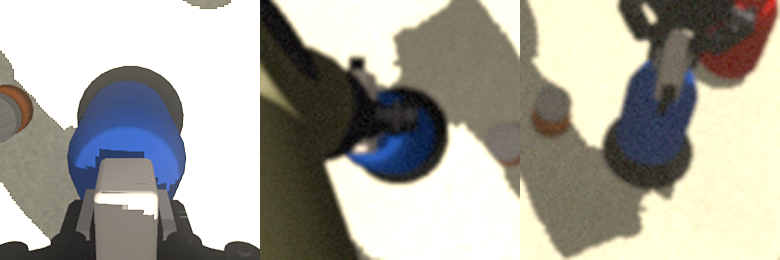

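Left crop (wrist): the bottle is above the larger round pad, about 20 mm up. The top and scene crops agree. I'll nudge it to centre and lower.

>>> {"op": "carry_out", "data": {"linear": [[0.05,0.07,0],[0.05,0.07,-0.2],[0.05,0.07,-0.35],[0.05,0.07,-0.43],[0.05,0.07,-0.46],[0.05,0.07,-0.48],[0.05,0.07,-0.48]], "angular": [[0,0,0],[0,0,0],[0,0,0],[0,0,0],[0,0,0],[0,0,0],[0,0,0]], "fingers": [10,10,10,10,10,10,10]}}

```text
time_s: 5.85
tool_pos: [417.4, 237.8, 158.7]
orientation: [-0.0, -0.025, 1.0, -0.0]
force: [0.4, 0.8, -2.2]
finger_gap: 23.7
finger_force: 39.7
```

```bash
python3 - <<'E'
from meas import *
f=grab('wrist');print(f['s']['tool_pos'],f['s']['force'],f['s']['orientation']); save(f,'w2')
I=f['color'].astype(int)
# bottle base far-side silhouette: blue mask vs black pad extents per row
for r in range(120,200,10):
    H=cv2.cvtColor(f['color'],cv2.COLOR_RGB2HSV)[r]; b=np.nonzero((H[:,0]>95)&(H[:,0]<130)&(H[:,1]>120))[0]; d=np.nonzero((I[r].max(1)<70))[0]; d=d[(d>180)&(d<380)]
    print(r,b[[0,-1]] if len(b) else None,d[[0,-1]] if len(d) else None)
t=grab('top')
P=[ray(f,279,v,z).round(1) for v,z in((0,0),)]
print([proj(f,p).round(1).tolist() for p in([378,236,4],[364,236,4],[416,236,4])])
E
```

```text
[417.43325974 237.75172661 158.70018902] [ 0.3649171   0.79554116 -2.23240854] [-1.61808128e-04 -2.50788651e-02  9.99685455e-01 -1.24710456e-04]
120 None None
130 None None
140 None [242 305]
150 None [231 316]
160 [270 285] [225 323]
170 [251 305] [220 327]
180 [240 310] [218 329]
190 [230 317] [200 329]
[[275.9, 147.2], [276.7, 131.0], [273.8, 189.0]]
```

>>> {"op": "carry_out", "data": {"linear": [[-0.04,-0.05,0],[-0.04,-0.05,-0.03],[-0.04,-0.05,-0.06],[-0.04,-0.05,-0.08],[-0.04,-0.05,-0.1],[-0.04,-0.05,-0.1],[-0.04,-0.05,-0.1]], "angular": [[0,0,0],[0,0,0],[0,0,0],[0,0,0],[0,0,0],[0,0,0],[0,0,0]], "fingers": [10,10,10,10,10,10,10]}}

```text
time_s: 6.53
tool_pos: [415.9, 235.9, 154.9]
orientation: [0.0, -0.025, 1.0, 0.0]
force: [-0.0, 0.1, -0.5]
finger_gap: 23.7
finger_force: 39.9
```

```bash
python3 - <<'E'
from meas import *
f=grab('wrist');print(f['s']['tool_pos'],f['s']['force']); I=f['color'].astype(int)
print(I[120:180,274].tolist())
print([proj(f,p).round(1).tolist() for p in([378,236,4],[364,236,4],[416,236,4])])
E
```

```text
[415.948874   235.93557937 154.94439444] [-0.01942562  0.08319926 -0.45792593]
[[187, 182, 160], [186, 180, 159], [185, 180, 158], [187, 181, 159], [189, 184, 161], [191, 185, 163], [190, 184, 162], [188, 182, 161], [187, 181, 161], [187, 181, 160], [189, 183, 162], [200, 194, 171], [140, 136, 119], [46, 45, 41], [48, 46, 42], [50, 49, 44], [50, 49, 45], [51, 49, 44], [50, 48, 44], [49, 48, 43], [49, 48, 44], [49, 48, 44], [50, 48, 44], [48, 47, 44], [49, 48, 43], [48, 47, 43], [47, 46, 42], [46, 44, 39], [45, 46, 48], [42, 48, 64], [41, 48, 68], [41, 48, 68], [40, 47, 67], [40, 47, 67], [39, 46, 67], [39, 47, 68], [38, 46, 68], [38, 46, 68], [36, 46, 67], [36, 45, 67], [36, 46, 68], [36, 45, 69], [36, 45, 69], [36, 44, 69], [35, 45, 69], [36, 46, 70], [34, 44, 70], [32, 43, 68], [33, 44, 69], [31, 43, 69], [32, 42, 70], [34, 44, 70], [32, 44, 71], [31, 43, 71], [33, 45, 72], [32, 44, 73], [31, 44, 74], [31, 44, 75], [30, 44, 75], [32, 45, 77]]
[[277.8, 149.6], [278.7, 133.2], [275.6, 191.7]]
```

>>> {"op": "carry_out", "data": {"linear": [[0,0,0],[0,0,0],[0,0,0],[0,0,0],[0,0,0.5],[0,0,1.4],[0,0,2.4],[0,0,3.0],[0.5,-0.8,3.2],[1,-1.8,3.2],[1.5,-2.8,3.2],[2,-3.7,3.2]], "angular": [[0,0,0],[0,0,0],[0,0,0],[0,0,0],[0,0,0],[0,0,0],[0,0,0],[0,0,0],[0,0,0],[0,0,0],[0,0,0],[0,0,0]], "fingers": [30,45,60,60,60,70,85,85,85,85,85,85]}}

```text
time_s: 7.58
tool_pos: [493.6, 91.2, 283.5]
orientation: [0.001, -0.026, 1.0, 0.0]
force: [1.1, 0.8, 0.4]
finger_gap: 84.9
finger_force: 0.0
```

>>> {"op": "carry_out", "data": {"linear": [[2.9,-8,-1],[2.9,-8,-1],[2.9,-8,-1],[2.9,-8,-1],[2.9,-8,-1],[2.9,-8,-1],[2.9,-8,-1],[2.9,-8,-1],[2.9,-8,-1],[2.9,-8,-1],[2.9,-8,-1]], "angular": [[0,0,0],[0,0,0],[0,0,0],[0,0,0],[0,0,0],[0,0,0],[0,0,0],[0,0,0],[0,0,0],[0,0,0],[0,0,0]], "fingers": [85,85,85,85,85,85,85,85,85,85,85]}}

```text
time_s: 8.5
tool_pos: [608.9, -227.2, 242.2]
orientation: [-0.001, -0.025, 1.0, 0.0]
force: [-0.3, 0.6, -0.1]
finger_gap: 85.1
finger_force: 0.0
```

```bash
python3 - <<'E'
from meas import *
f=grab('wrist');print(f['s']['tool_pos'],f['s']['q'].round(2)); save(f,'w3')
print(proj(f,[610,-236,95]),proj(f,[610,-236,0]))
t=grab('top'); c=cv2.convertScaleAbs(t['color'][170:290,120:320],alpha=1.8)
a=cv2.cvtColor(cv2.resize(c,None,fx=2,fy=2,interpolation=cv2.INTER_CUBIC),cv2.COLOR_RGB2BGR)
b=np.zeros((420,400,3),np.uint8);b[:240]=a;cv2.imwrite('pics/w3.png',np.hstack([cv2.imread('pics/w3.png')[:,:400],b]))
E
```

```text
[ 608.94670753 -227.22676176  242.17912365] [ 0.27  0.54  0.09  1.41 -0.05  1.2   1.98]
[265.55118565 193.59763708] [267.66655611 171.60203631]
```

View pics/w3.png

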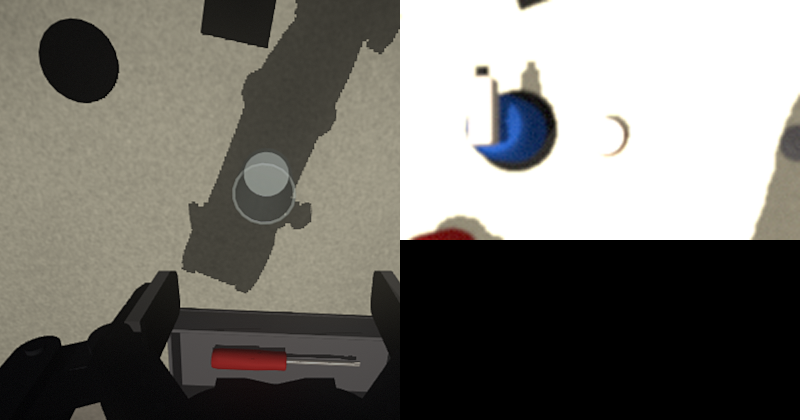

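The wrist view shows the tumbler rim centred at (264.5,194) and its floor at (266.5,174), so the tumbler is at about (610,-237). The top crop shows the bottle standing on the larger round pad.

>>> {"op": "carry_out", "data": {"linear": [[0.03,-0.24,0],[0.03,-0.24,-0.8],[0.03,-0.24,-1.7],[0.03,-0.24,-2.5],[0.03,-0.24,-3.3],[0.03,-0.24,-4],[0.03,-0.24,-4.5],[0.03,-0.24,-4.8],[0.03,-0.24,-4.8],[0.03,-0.24,-4.8]], "angular": [[0,0,0],[0,0,0],[0,0,0],[0,0,0],[0,0,0],[0,0,0],[0,0,0],[0,0,0],[0,0,0],[0,0,0]], "fingers": [85,85,85,85,85,85,85,85,85,85]}}

```text
time_s: 9.43
tool_pos: [610.8, -236.6, 51.4]
orientation: [0.0, -0.025, 1.0, -0.0]
force: [-0.3, 0.3, 1.3]
finger_gap: 85.0
finger_force: 0.0
```

>>> {"op": "carry_out", "data": {"linear": [[0,0,0],[0,0,0],[0,0,0],[0,0,0],[0,0,0],[0,0,0],[0,0,0],[0,0,0]], "angular": [[0,0,0],[0,0,0],[0,0,0],[0,0,0],[0,0,0],[0,0,0],[0,0,0],[0,0,0]], "fingers": [75,65,58,52,48,48,48,48], "newtons": 35}}

```text
time_s: 10.1
tool_pos: [611.4, -237.4, 52.8]
orientation: [0.001, -0.025, 1.0, -0.001]
force: [0.0, -0.4, 5.9]
finger_gap: 57.5
finger_force: 36.7
```

>>> {"op": "carry_out", "data": {"linear": [[0,0,0.2],[0,0,0.6],[0,0,1.0],[-0.2,-0.4,1.2],[-0.6,-1.1,1.2],[-1.0,-1.9,1.2],[-1.4,-2.7,1.2],[-1.8,-3.5,1.2],[-2.2,-4.2,1.2],[-2.5,-4.7,1.1],[-2.68,-5.03,1.0],[-2.68,-5.03,0.9]], "angular": [[0,0,0],[0,0,0],[0,0,0],[0,0,0],[0,0,0],[0,0,0],[0,0,0],[0,0,0],[0,0,0],[0,0,0],[0,0,0],[0,0,0]], "fingers": [48,48,48,48,48,48,48,48,48,48,48,48]}}

```text
time_s: 11.1
tool_pos: [499.9, -442.4, 87.1]
orientation: [-0.001, -0.022, 1.0, -0.001]
force: [-0.0, -0.6, -2.0]
finger_gap: 57.2
finger_force: 38.0
```

>>> {"op": "carry_out", "data": {"linear": [[0,0,-0.3],[0,0,-0.45],[0,0,-0.45],[0,0,-0.45],[0,0,-0.45]], "angular": [[0,0,0],[0,0,0],[0,0,0],[0,0,0],[0,0,0]], "fingers": [48,48,48,48,48]}}

```text
time_s: 11.52
tool_pos: [504.2, -436.9, 68.9]
orientation: [0.0, -0.026, 1.0, 0.0]
force: [0.2, -0.8, -1.2]
finger_gap: 57.4
finger_force: 38.0
```

```bash
python3 - <<'E'
from meas import *
f=grab('wrist');print(f['s']['tool_pos'],f['s']['force']); save(f,'w4')
I=f['color']; print([proj(f,p).round(1).tolist() for p in([503,-438,4],[462,-438,4],[544,-438,4],[503,-479,4],[503,-397,4])])
V=I.max(2).astype(int); m=blob(V<60,proj(f,[503,-438,4])); ys,xs=np.nonzero(m); print(xs.min(),xs.max(),ys.min(),ys.max())
c=cv2.convertScaleAbs(I[80:260,170:400],alpha=1.8);cv2.imwrite('pics/w4.png',cv2.cvtColor(cv2.resize(c,None,fx=3,fy=3,interpolation=cv2.INTER_CUBIC),cv2.COLOR_RGB2BGR))
E
```

```text
[ 504.18953381 -436.93833963   68.91055095] [ 0.20711436 -0.84488    -1.21531244]
[[274.2, 224.4], [277.6, 162.8], [271.2, 279.2], [212.0, 221.3], [336.1, 227.4]]
211 333 161 254
```

View pics/w4.png

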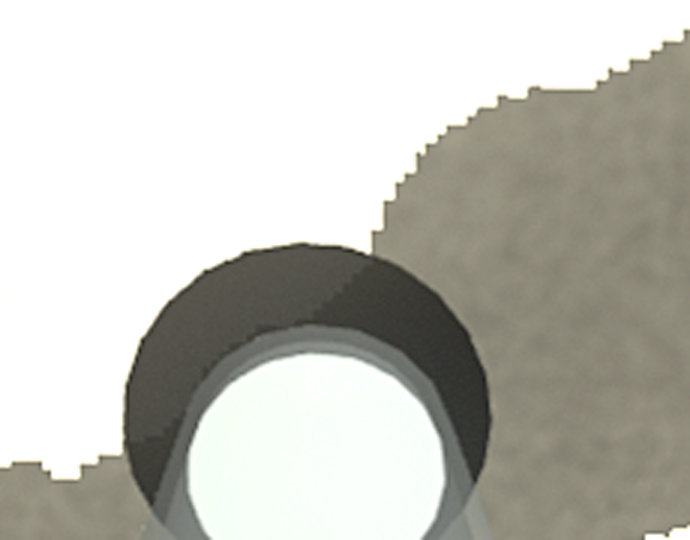

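The pad spans columns 211–333 with its far edge at row 161. The tumbler floor is centred at u≈275.5, so I move it about -2.5 mm in y and -1 mm in x, then lower.

>>> {"op": "carry_out", "data": {"linear": [[-0.02,-0.06,0],[-0.02,-0.06,-0.1],[-0.02,-0.06,-0.2],[-0.02,-0.06,-0.26],[-0.02,-0.06,-0.29],[-0.02,-0.06,-0.29],[-0.02,-0.06,-0.29]], "angular": [[0,0,0],[0,0,0],[0,0,0],[0,0,0],[0,0,0],[0,0,0],[0,0,0]], "fingers": [48,48,48,48,48,48,48]}}

```text
time_s: 12.15
tool_pos: [502.4, -440.4, 57.2]
orientation: [0.0, -0.025, 1.0, 0.0]
force: [0.6, -0.3, -1.7]
finger_gap: 57.1
finger_force: 38.1
```

```bash
python3 - <<'E'
from meas import *
f=grab('wrist');print(f['s']['tool_pos'],f['s']['force'])
I=f['color']; V=I.max(2).astype(int)
c=int(proj(f,[503,-439.4,4])[0]); print(c,V[140:200,c].tolist())
for r in(200,210):print(V[r,195:350].tolist())
print([proj(f,p).round(1).tolist() for p in([502.2,-439.4,4],[461.2,-439.4,4],[473.2,-439.4,4],[502,-468.4,4],[502,-410.4,4])])
E
```

```text
[ 502.42291446 -440.42999495   57.17045158] [ 0.55668154 -0.27925304 -1.71364952]
277 [183, 182, 182, 181, 181, 181, 182, 182, 181, 183, 182, 182, 181, 180, 179, 178, 178, 177, 177, 177, 177, 177, 178, 179, 178, 179, 188, 129, 39, 44, 49, 49, 48, 49, 49, 48, 46, 47, 47, 48, 47, 46, 45, 46, 47, 47, 45, 41, 53, 67, 67, 65, 63, 69, 78, 80, 78, 76, 127, 150]
[179, 179, 180, 179, 179, 179, 179, 177, 177, 176, 175, 175, 176, 176, 176, 176, 178, 178, 179, 178, 178, 177, 180, 151, 129, 89, 40, 44, 48, 49, 48, 49, 48, 49, 50, 48, 47, 47, 48, 47, 47, 49, 47, 49, 49, 48, 47, 49, 57, 65, 67, 66, 63, 60, 60, 60, 64, 69, 75, 77, 74, 73, 68, 79, 96, 116, 130, 134, 137, 146, 150, 148, 147, 148, 147, 147, 146, 145, 147, 147, 146, 147, 147, 147, 148, 148, 148, 148, 149, 149, 150, 150, 149, 141, 131, 119, 95, 76, 74, 77, 80, 79, 78, 73, 67, 62, 63, 62, 63, 63, 66, 60, 43, 31, 31, 31, 31, 32, 32, 31, 31, 31, 30, 29, 32, 28, 29, 27, 30, 28, 29, 29, 28, 28, 28, 28, 27, 26, 25, 26, 68, 81, 78, 77, 77, 76, 77, 76, 78, 78, 79, 77, 77, 77, 77]
[176, 175, 176, 176, 177, 176, 176, 174, 172, 172, 171, 170, 170, 170, 171, 171, 174, 175, 178, 183, 178, 110, 33, 46, 46, 47, 48, 47, 46, 47, 47, 47, 46, 45, 47, 47, 46, 46, 45, 50, 60, 63, 61, 58, 58, 58, 62, 65, 71, 113, 142, 146, 144, 144, 144, 144, 144, 144, 145, 144, 144, 145, 145, 144, 144, 145, 144, 144, 145, 145, 145, 145, 144, 145, 145, 144, 144, 146, 146, 146, 146, 146, 146, 145, 145, 146, 146, 146, 145, 145, 146, 146, 146, 146, 146, 145, 145, 145, 145, 145, 146, 145, 146, 145, 146, 145, 145, 146, 147, 149, 138, 106, 78, 74, 66, 60, 61, 61, 63, 63, 50, 31, 29, 32, 29, 31, 30, 29, 29, 29, 30, 30, 30, 28, 27, 28, 28, 28, 27, 27, 27, 25, 23, 27, 70, 82, 77, 77, 77, 79, 79, 79, 79, 78, 79]
[[277.4, 232.7], [281.1, 168.3], [280.0, 188.0], [231.2, 230.2], [323.5, 234.5]]
```

>>> {"op": "carry_out", "data": {"linear": [[0,0.035,0],[0,0.035,0],[0,0.035,-0.03],[0,0.035,-0.05],[0,0.035,-0.05],[0,0.035,-0.05]], "angular": [[0,0,0],[0,0,0],[0,0,0],[0,0,0],[0,0,0],[0,0,0]], "fingers": [48,48,48,48,48,48]}}

```text
time_s: 12.7
tool_pos: [502.6, -438.9, 56.8]
orientation: [0.0, -0.025, 1.0, -0.0]
force: [-2.9, 2.1, 8.8]
finger_gap: 57.2
finger_force: 38.8
```

```bash
python3 - <<'E'
from meas import *
f=grab('wrist');print(f['s']['tool_pos'],f['s']['force'])
V=f['color'].max(2).astype(int)
print(V[160:195,277].tolist())
for r in(205,212,218):
    v=V[r]; print(r,[ (i,int(v[i]),int(v[i+1])) for i in range(200,350) if abs(v[i+1]-v[i])>8])
E
```

```text
[ 502.55768531 -438.90454986   56.79108044] [-2.89657724  2.07284995  8.81450869]
[178, 178, 180, 181, 180, 181, 190, 130, 39, 45, 48, 49, 48, 48, 46, 46, 47, 47, 46, 47, 47, 46, 45, 45, 46, 46, 43, 37, 45, 62, 65, 65, 64, 70, 78]
205 [(214, 181, 111), (215, 111, 33), (216, 33, 45), (238, 46, 56), (249, 63, 91), (250, 91, 125), (251, 125, 144), (298, 147, 137), (299, 137, 116), (300, 116, 90), (301, 90, 77), (311, 60, 45), (312, 45, 33), (333, 24, 39), (334, 39, 74), (335, 74, 83)]
212 [(210, 173, 183), (211, 183, 143), (212, 143, 66), (213, 66, 40), (233, 44, 56), (241, 59, 95), (242, 95, 133), (243, 133, 145), (307, 142, 113), (308, 113, 82), (309, 82, 67), (315, 65, 50), (316, 50, 31), (336, 23, 38), (337, 38, 71), (338, 71, 81)]
218 [(209, 180, 157), (210, 157, 87), (211, 87, 35), (231, 49, 59), (236, 51, 85), (237, 85, 131), (238, 131, 146), (311, 151, 124), (312, 124, 77), (313, 77, 58), (318, 59, 45), (319, 45, 33), (337, 24, 38), (338, 38, 71)]
```

Borders are even: left and right about 21 px each, far border about 12.7 mm. I release the tumbler and go above the brush.

>>> {"op": "carry_out", "data": {"linear": [[0,0,0.02],[0,0,0.03],[0,0,0.03],[0,0,0.03],[0,0,0.5],[0,0,1.2],[0,0,2],[0,0,3],[0,0,3.8],[0.2,0.5,4.5],[0.6,1.4,4.6],[1,2.4,4.6]], "angular": [[0,0,0],[0,0,0],[0,0,0],[0,0,0],[0,0,0],[0,0,0],[0,0,0],[0,0,0],[0,0,0],[0,0,0],[0,0,0],[0,0,0]], "fingers": [65,75,85,85,85,85,85,85,85,85,85,85]}}

```text
time_s: 13.75
tool_pos: [542.2, -346.3, 242.2]
orientation: [0.002, -0.023, 1.0, -0.002]
force: [1.7, 1.0, 0.4]
finger_gap: 84.9
finger_force: 0.0
```

>>> {"op": "carry_out", "data": {"linear": [[2.74,8.5,0],[2.74,8.5,0],[2.74,8.5,0],[2.74,8.5,0],[2.74,8.5,0],[2.74,8.5,0],[2.74,8.5,0],[2.74,8.5,0],[2.74,8.5,0],[2.74,8.5,0],[2.74,8.5,0],[2.74,8.5,0]], "angular": [[0,0,-7.3],[0,0,-7.3],[0,0,-7.3],[0,0,-7.3],[0,0,-7.3],[0,0,-7.3],[0,0,-7.3],[0,0,-7.3],[0,0,-7.3],[0,0,-7.3],[0,0,-7.3],[0,0,-7.3]], "fingers": [85,85,85,85,85,85,85,85,85,85,85,85]}}

```text
time_s: 14.75
tool_pos: [651.3, -5.4, 239.1]
orientation: [-0.0, 0.29, 0.957, -0.001]
force: [0.7, -0.2, -0.1]
finger_gap: 85.0
finger_force: 0.0
```

```bash
python3 - <<'E'
from meas import *
f=grab('wrist');print(f['s']['tool_pos'],f['s']['orientation'],f['s']['q'].round(2)); save(f,'w5')
H=cv2.cvtColor(f['color'],cv2.COLOR_RGB2HSV)
p=proj(f,[652,-4,42]); print(p,f['color'][int(p[1]),int(p[0])],H[int(p[1]),int(p[0])])
m=blob((H[...,1]>100)&(H[...,0]<18),p); print(*ground(f,m,42))
q=f['s']['orientation'];print('tool y yaw',np.degrees(np.arctan2(*(Ro.from_quat([q[1],q[2],q[3],q[0]]).as_matrix()[[1,0],1]))))
E
```

```text
[651.25122985  -5.39078266 239.07847931] [-6.28418444e-05  2.89567969e-01  9.57157246e-01 -6.27011273e-04] [-0.14  0.55  0.2   1.41 -0.11  1.19  1.05]
[277.45696297 179.2141721 ] [121  81  54] [ 12 141 121]
[650.   -4.7] [650.   -4.7] [97.2 53.9] -0.585
tool y yaw 56.335799072077776
```

View pics/w5.png

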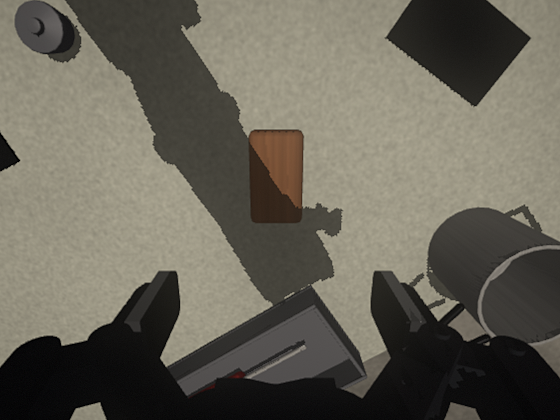

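Wrist view: the brush is upright in the frame, (249–303, 130–222), aligned with the fingers, and measures 97x54 mm at z=42. It is clear of the tray and pot.

>>> {"op": "carry_out", "data": {"linear": [[-0.03,0.02,-0.4],[-0.03,0.02,-1.3],[-0.03,0.02,-2.2],[-0.03,0.02,-3.1],[-0.03,0.02,-4],[-0.03,0.02,-4.8],[-0.03,0.02,-5.4],[-0.03,0.02,-5.7],[-0.03,0.02,-5.75],[-0.03,0.02,-5.75]], "angular": [[0,0,0],[0,0,0],[0,0,0],[0,0,0],[0,0,0],[0,0,0],[0,0,0],[0,0,0],[0,0,0],[0,0,0]], "fingers": [85,85,85,85,85,85,85,85,85,85]}}

```text
time_s: 15.63
tool_pos: [650.3, -4.8, 9.4]
orientation: [-0.0, 0.29, 0.957, -0.0]
force: [0.3, -0.5, -0.8]
finger_gap: 85.3
finger_force: 0.0
```

>>> {"op": "carry_out", "data": {"linear": [[0,0,0],[0,0,0],[0,0,0],[0,0,0],[0,0,0],[0,0,0],[0,0,0],[0,0,0]], "angular": [[0,0,0],[0,0,0],[0,0,0],[0,0,0],[0,0,0],[0,0,0],[0,0,0],[0,0,0]], "fingers": [75,65,56,50,45,45,45,45], "newtons": 40}}

```text
time_s: 16.3
tool_pos: [651.4, -3.8, 11.3]
orientation: [0.001, 0.289, 0.957, 0.0]
force: [-1.4, -0.5, 7.0]
finger_gap: 55.2
finger_force: 44.0
```

>>> {"op": "carry_out", "data": {"linear": [[0,0,0.2],[0,0,0.6],[0,0,1.0],[0,0.3,1.2],[-0.1,1.0,1.2],[-0.1,1.8,1.2],[-0.1,2.6,1.2],[-0.2,3.4,1.2],[-0.2,4.2,1.2],[-0.3,5,1.2],[-0.3,5.5,1.2],[-0.3,5.78,1.2]], "angular": [[0,0,0],[0,0,0],[0,0,0],[0,0,1],[0,0,2.3],[0,0,3.6],[0,0,4.9],[0,0,6.2],[0,0,7.5],[0,0,8.8],[0,0,10.1],[0,0,11.4]], "fingers": [45,45,45,45,45,45,45,45,45,45,45,45]}}

```text
time_s: 17.3
tool_pos: [637.1, 232.8, 58.0]
orientation: [0.0, -0.208, 0.978, 0.001]
force: [0.5, 0.2, -2.4]
finger_gap: 55.2
finger_force: 42.9
```

>>> {"op": "carry_out", "data": {"linear": [[0,0,0],[0,0,0],[0,0,-0.3],[0,0,-0.5],[0,0,-0.5],[0,0,-0.5]], "angular": [[0,0,0],[0,0,0],[0,0,0],[0,0,0],[0,0,0],[0,0,0]], "fingers": [45,45,45,45,45,45]}}

```text
time_s: 17.8
tool_pos: [637.7, 226.1, 36.0]
orientation: [-0.001, -0.201, 0.98, -0.001]
force: [0.4, -0.5, -1.0]
finger_gap: 55.3
finger_force: 42.9
```

```bash
python3 - <<'E'
from meas import *
f=grab('wrist');print(f['s']['tool_pos'],f['s']['force']); save(f,'w6')
q=f['s']['orientation'];print('tool y yaw',np.degrees(np.arctan2(*(Ro.from_quat([q[1],q[2],q[3],q[0]]).as_matrix()[[1,0],1]))))
a=.407;R=np.array([[np.cos(a),-np.sin(a)],[np.sin(a),np.cos(a)]])
for p in((-62,40),(-62,-40),(62,-40),(62,40)): print(proj(f,[*(R@p+[638.4,226.4]),4]).round(1))
c=cv2.convertScaleAbs(f['color'][20:300,130:430],alpha=1.8);cv2.imwrite('pics/w6.png',cv2.cvtColor(cv2.resize(c,None,fx=2,fy=2),cv2.COLOR_RGB2BGR))
E
```

```text
[637.65705103 226.12024337  35.97116916] [ 0.40751086 -0.5241139  -1.03207854]
tool y yaw 113.23751581629651
[353.5 138. ]
[197.1 138.3]
[211.6 339.4]
[339.5 339.3]
```

View pics/w6.png

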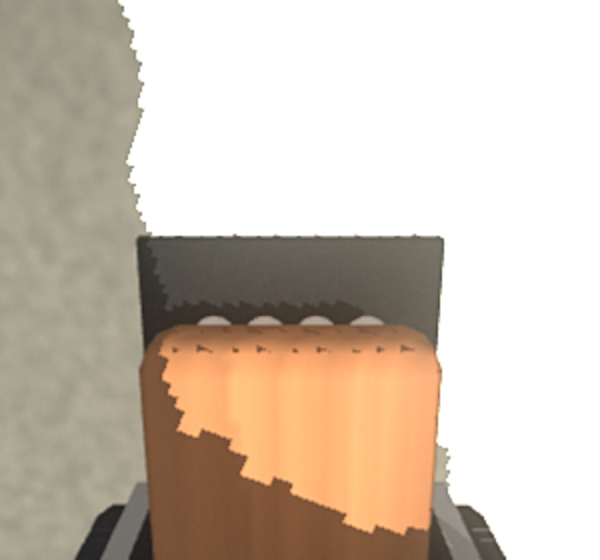

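Far pad edge at row 138.5, columns 199–351.5, matching the prediction. The brush spans 200–350 and is centred laterally and aligned. I'll lower it to just above the pad.

>>> {"op": "carry_out", "data": {"linear": [[0.02,0,-0.15],[0.02,0,-0.3],[0.02,0,-0.42],[0.02,0,-0.48],[0.02,0,-0.5],[0.02,0,-0.5],[0.02,0,-0.5]], "angular": [[0,0,0],[0,0,0],[0,0,0],[0,0,0],[0,0,0],[0,0,0],[0,0,0]], "fingers": [45,45,45,45,45,45,45]}}

```text
time_s: 18.43
tool_pos: [639.1, 227.8, 17.4]
orientation: [0.0, -0.203, 0.979, 0.0]
force: [-0.8, -0.3, -2.2]
finger_gap: 55.4
finger_force: 42.9
```

```bash
cat > edge.py <<'E'
from meas import *
def check(f,pad,yaw,pl,pw,ol,h,base):
    """column profile of rows, and predictions of far edges (own -x end)"""
    a=np.array([np.cos(yaw),np.sin(yaw)]); s=f['s']; b=np.array([-a[1],a[0]]); t=np.array(s['tool_pos'][:2])
    d=t-pad; print('tcp',np.round(s['tool_pos'],1),'F',np.round(s['force'],1),'along',round(d@a,1),'across',round(d@b,1))
    q=s['orientation'];y=np.degrees(np.arctan2(*(Ro.from_quat([q[1],q[2],q[3],q[0]]).as_matrix()[[1,0],1]))); print('tool yaw err deg',round(y-90-np.degrees(yaw),2))
    print('pad far',proj(f,[*(pad-a*pl/2),4]).round(1),'obj far bottom',proj(f,[*(pad-a*ol/2),base]).round(1),'obj far top',proj(f,[*(pad-a*ol/2),h]).round(1))
    u=int(proj(f,[*pad,4])[0]); V=f['color'].max(2).astype(int)
    for c in(u-20,u+15): v=V[:,c]; print(c,[(i,int(v[i]),int(v[i+1])) for i in range(90,260) if abs(v[i+1]-v[i])>9])
E
python3 - <<'E'
from edge import *
f=grab('wrist'); check(f,np.array([638.4,226.4]),.407,124,80,100,46+2,24+2)
E
```

```text
tcp [639.1 227.8  17.4] F [-0.8 -0.3 -2.2] along 1.2 across 1.0
tool yaw err deg 0.06
pad far [273.6 138.1] obj far bottom [273.4 174.3] obj far top [273.1 188.2]
253 [(135, 211, 221), (136, 221, 171), (137, 171, 79), (138, 79, 48), (181, 35, 57), (182, 57, 70), (251, 170, 152), (252, 152, 141), (255, 142, 166), (257, 164, 109), (258, 109, 70)]
288 [(135, 221, 205), (136, 205, 130), (137, 130, 50), (177, 39, 89), (178, 89, 105), (181, 104, 84), (182, 84, 70), (186, 75, 85)]
```

>>> {"op": "carry_out", "data": {"linear": [[-0.05,-0.05,0],[-0.05,-0.05,0],[-0.05,-0.05,-0.05],[-0.05,-0.05,-0.08],[-0.05,-0.05,-0.1],[-0.05,-0.05,-0.1],[-0.05,-0.05,-0.1]], "angular": [[0,0,0],[0,0,0],[0,0,0],[0,0,0],[0,0,0],[0,0,0],[0,0,0]], "fingers": [45,45,45,45,45,45,45]}}

```text
time_s: 19.07
tool_pos: [637.3, 225.5, 15.2]
orientation: [0.001, -0.202, 0.979, -0.0]
force: [-4.3, -2.8, 12.9]
finger_gap: 55.2
finger_force: 44.6
```

```bash
python3 - <<'E'
from edge import *
f=grab('wrist'); check(f,np.array([638.4,226.4]),.407,124,80,100,46,24)
E
```

```text
tcp [637.3 225.5  15.2] F [-4.3 -2.8 12.9] along -1.4 across -0.4
tool yaw err deg 0.04
pad far [276.4 144.5] obj far bottom [276.6 180.8] obj far top [276.8 195.7]
256 [(142, 215, 193), (143, 193, 112), (144, 112, 41), (145, 41, 54), (178, 34, 44), (179, 44, 87), (180, 87, 104), (181, 104, 81), (182, 81, 65), (185, 62, 72), (186, 72, 82), (258, 172, 161), (259, 161, 108)]
291 [(141, 216, 226), (142, 226, 160), (143, 160, 53), (177, 34, 66), (178, 66, 94), (181, 101, 81), (182, 81, 68), (193, 117, 89), (194, 89, 56), (195, 56, 113), (196, 113, 139)]
```

>>> {"op": "carry_out", "data": {"linear": [[0,0,0.06],[0,0,0.06],[0,0,0.06],[0,0,0.06],[0,0,0.8],[0,0,1.8],[0,0,2.8],[0,0,3.8],[0,0,4.8],[0,0,5.5],[0,0,5.6],[0,0,5.6]], "angular": [[0,0,0],[0,0,0],[0,0,0],[0,0,0],[0,0,0],[0,0,0],[0,0,0],[0,0,0],[0,0,0],[0,0,0],[0,0,0],[0,0,0]], "fingers": [60,70,80,85,85,85,85,85,85,85,85,85]}}

```text
time_s: 20.12
tool_pos: [638.1, 226.1, 239.8]
orientation: [0.002, -0.203, 0.979, 0.0]
force: [0.7, 0.5, -0.4]
finger_gap: 84.8
finger_force: 0.0
```

```bash
python3 - <<'E'
from meas import *
f=grab('wrist');print(f['s']['tool_pos']); save(f,'w7')
H=cv2.cvtColor(f['color'],cv2.COLOR_RGB2HSV);V=f['color'].max(2)
p=proj(f,[638,226,46]); br=(H[...,1]>100)&(H[...,0]<18)&(V>35)
print('brush',*ground(f,blob(br,p),46))
m=cv2.morphologyEx(((V<62)|br).astype(np.uint8),cv2.MORPH_CLOSE,np.ones((5,5)))
print('pad+brush',*ground(f,blob(m,p),4))
E
```

```text
[638.1151552  226.05794442 239.78108568]
brush [634.6 222.9] [635.2 224.1] [97.  54.9] 0.408
pad+brush [638.5 225.3] [641.6 224.2] [127.3  84.1] 0.404
```

View pics/w7.png

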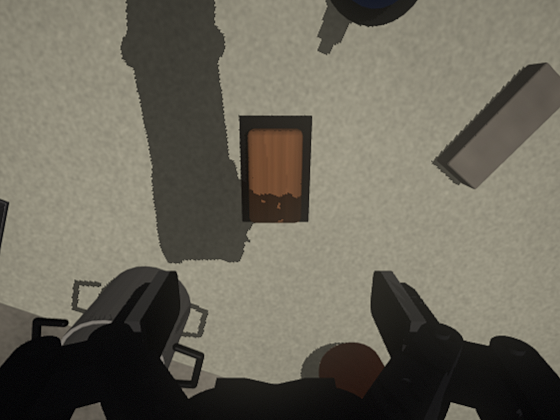

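The brush is on its pad and square to it: pad rows 116–221, brush rows about 129–221. I need the row profile to check the lengthwise border.

```bash
python3 - <<'E'
from edge import *
f=grab('wrist'); I=f['color'].astype(int)
a=np.array([np.cos(.407),np.sin(.407)]);pad=np.array([638.4,226.4])
for s,z in((-62,4),(-50,46),(-50,24),(50,46),(62,4)): print(s,z,proj(f,[*(pad+a*s),z]).round(1))
for r in list(range(111,136))+list(range(186,196))+list(range(208,230)): print(r,I[r,262],I[r,285],end=' | ')
t=grab('top');J=t['color'];H=cv2.cvtColor(J,cv2.COLOR_RGB2HSV);V=J.max(2)
p=proj(t,[638,226,46]); br=(H[...,1]>80)&(H[...,0]<20)
print('\ntop brush',*ground(t,blob(br,p),46)); print(ground(t,blob(cv2.morphologyEx(((V<50)|br).astype(np.uint8),cv2.MORPH_CLOSE,np.ones((3,3))),p),4))
s=grab('scene');J=s['color'];H=cv2.cvtColor(J,cv2.COLOR_RGB2HSV);V=J.max(2);p=proj(s,[638,226,46]);br=(H[...,1]>80)&(H[...,0]<20)
print('scene brush',*ground(s,blob(br,p),46))
E
```

```text
-62 4 [275.4 117.4]
-50 46 [275.5 132.5]
-50 24 [275.5 130.4]
50 46 [275.4 228.1]
62 4 [275.3 224.5]
111 [152 147 128] [146 141 124] | 112 [151 147 128] [146 141 124] | 113 [150 145 128] [145 140 123] | 114 [149 144 126] [145 140 123] | 115 [149 145 127] [146 141 124] | 116 [156 151 132] [156 151 132] | 117 [103  99  87] [108 104  91] | 118 [27 25 21] [35 33 29] | 119 [37 35 31] [40 38 33] | 120 [39 37 32] [43 40 35] | 121 [40 37 33] [42 40 35] | 122 [39 36 32] [43 40 34] | 123 [41 37 33] [43 40 35] | 124 [39 37 32] [42 39 34] | 125 [39 36 32] [42 40 34] | 126 [39 36 32] [42 38 34] | 127 [38 35 31] [42 39 34] | 128 [39 36 32] [41 37 33] | 129 [36 35 30] [41 38 33] | 130 [46 37 29] [51 42 34] | 131 [65 47 34] [65 48 36] | 132 [81 57 40] [68 50 36] | 133 [93 64 44] [87 60 41] | 134 [98 67 46] [101  70  49] | 135 [100  69  48] [104  71  49] | 186 [111  74  49] [113  76  51] | 187 [112  74  49] [113  76  51] | 188 [112  75  50] [112  75  50] | 189 [112  75  49] [112  75  51] | 190 [112  75  49] [114  76  52] | 191 [111  74  49] [116  78  53] | 192 [112  74  49] [117  78  53] | 193 [113  
[... 229 characters left out ...]
 [52 37 27] [56 44 32] | 214 [53 39 29] [56 43 32] | 215 [52 39 28] [56 43 32] | 216 [53 39 29] [57 44 33] | 217 [52 38 28] [57 44 32] | 218 [53 40 30] [57 43 32] | 219 [52 39 28] [57 44 33] | 220 [53 39 29] [56 44 32] | 221 [52 39 30] [57 44 34] | 222 [53 41 31] [56 43 33] | 223 [48 35 27] [50 39 30] | 224 [42 30 21] [56 40 28] | 225 [128 123 108] [123 116 102] | 226 [161 157 138] [148 144 127] | 227 [159 154 136] [146 141 124] | 228 [155 150 132] [150 145 127] | 229 [153 148 129] [153 149 130] | 
top brush [650.4 205.6] [644.5 201.5] [102.5  30.2] 0.574
(array([460.5, 191.7]), array([463.1, 257.1]), array([1154.2,  329.7]), 0.398)
scene brush [642.2 226.1] [646.8 226.2] [111.6  64.7] 0.399
```

The far borders match the centred prediction within about 0.5 mm, so the brush is good. Next, the stone.

>>> {"op": "carry_out", "data": {"linear": [[-3.45,4.9,0],[-3.45,4.9,0],[-3.45,4.9,0],[-3.45,4.9,0],[-3.45,4.9,0],[-3.45,4.9,0],[-3.45,4.9,0],[-3.45,4.9,0],[-3.45,4.9,0],[-3.45,4.9,0],[-3.45,4.9,0]], "angular": [[0,0,-7.8],[0,0,-7.8],[0,0,-7.8],[0,0,-7.8],[0,0,-7.8],[0,0,-7.8],[0,0,-7.8],[0,0,-7.8],[0,0,-7.8],[0,0,-7.8],[0,0,-7.8]], "fingers": [85,85,85,85,85,85,85,85,85,85,85]}}

```text
time_s: 21.23
tool_pos: [500.3, 419.8, 236.8]
orientation: [0.0, 0.137, 0.991, -0.001]
force: [0.7, 0.0, 0.4]
finger_gap: 85.2
finger_force: 0.0
```

```bash
python3 - <<'E'
from meas import *
f=grab('wrist');print(f['s']['tool_pos']); save(f,'w8')
q=f['s']['orientation'];print('tool y yaw',np.degrees(np.arctan2(*(Ro.from_quat([q[1],q[2],q[3],q[0]]).as_matrix()[[1,0],1]))))
V=f['color'].max(2).astype(int); p=proj(f,[500,422,28]); print(p)
for r in(120,150,180,210): print(r,[(i,int(V[r,i-1]),int(V[r,i+2])) for i in range(200,350) if abs(V[r,i+2]-V[r,i-1])>14])
print([(i,int(V[i-1,278]),int(V[i+2,278])) for i in range(80,280) if abs(V[i+2,278]-V[i-1,278])>14])
E
```

```text
[500.33030132 419.83892553 236.81291051]
tool y yaw 74.22977865220439
[277.70644322 176.21044605]
120 [(258, 152, 117), (259, 154, 71), (260, 160, 96), (262, 71, 106), (303, 109, 90), (304, 110, 138), (305, 99, 154), (306, 90, 146)]
150 [(258, 149, 108), (259, 152, 66), (260, 158, 93), (262, 66, 105), (302, 106, 90), (303, 106, 131), (304, 101, 149), (305, 90, 149), (306, 131, 151)]
180 [(259, 154, 129), (260, 155, 92), (261, 162, 104), (262, 129, 110), (263, 92, 108), (303, 105, 132), (304, 93, 146), (305, 103, 148), (306, 132, 150)]
210 [(261, 70, 48), (262, 71, 52), (283, 52, 95), (284, 52, 115), (285, 46, 112), (286, 95, 112), (287, 115, 93), (288, 112, 77), (289, 112, 81), (290, 93, 62), (291, 77, 45), (292, 81, 46), (293, 62, 46), (294, 45, 69), (295, 46, 82), (296, 46, 81), (300, 58, 92), (301, 92, 74), (302, 94, 64), (303, 92, 73), (311, 75, 100), (312, 73, 144), (313, 67, 160), (314, 100, 133), (315, 144, 83), (316, 160, 62), (317, 133, 67), (324, 74, 59), (325, 73, 132), (326, 68, 161), (327, 59, 158), (328, 132, 158)]
[(106, 155, 105), (107, 154, 74), (108, 160, 100), (110, 74, 105), (204, 102, 68), (205, 105, 48), (206, 98, 50), (207, 68, 52), (227, 49, 64), (228, 48, 70), (229, 51, 69)]
```

View pics/w8.png

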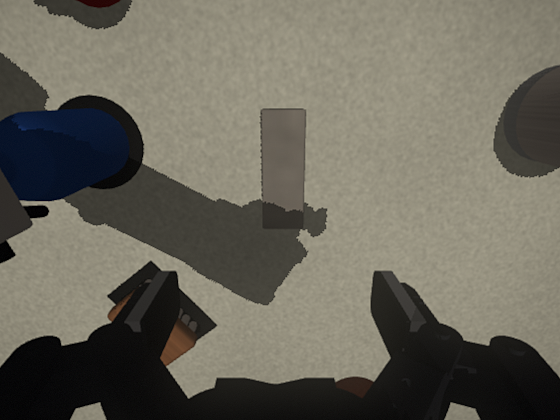

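Stone: top face at columns 261–305 and rows 109–228, parallel to the tool x axis. This is my last picture.

```bash
python3 - <<'E'
from meas import *
f=grab('wrist')
V=f['color'].max(2).astype(int); print(V[104:114,278].tolist(),V[224:232,278].tolist())
A,B,C,D=[ray(f,*p,28)[:2] for p in((283,109.3),(283,228.3),(261,170),(305,170))]
print(A,B,(A+B)/2,np.linalg.norm(B-A),np.linalg.norm(C-D),(C+D)/2,np.degrees(np.arctan2(*(B-A)[::-1])))
cr=(A+B)/2; print('shift needed',cr-f['s']['tool_pos'][:2])
E
```

```text
[155, 155, 154, 158, 114, 78, 95, 103, 105, 104] [51, 50, 49, 47, 53, 64, 69, 69]
[435.36307765 445.88352335] [559.1660293  411.90082822] [497.26455347 428.89217578] 128.38221997890412 46.73535582903717 [495.04179313 429.50052051] -15.349091188671597
shift needed [-3.00288882  8.85862149]
```

>>> {"op": "carry_out", "data": {"linear": [[-0.07,0.22,-0.4],[-0.07,0.22,-1.3],[-0.07,0.22,-2.2],[-0.07,0.22,-3.1],[-0.07,0.22,-4],[-0.07,0.22,-4.8],[-0.07,0.22,-5.4],[-0.07,0.22,-5.7],[-0.07,0.22,-5.82],[-0.07,0.22,-5.82],[-0.07,0.22,-5.82]], "angular": [[0,0,0.08],[0,0,0.08],[0,0,0.08],[0,0,0.08],[0,0,0.08],[0,0,0.08],[0,0,0.08],[0,0,0.08],[0,0,0.08],[0,0,0.08],[0,0,0.08]], "fingers": [85,85,85,85,85,85,85,85,85,85,85]}}

```text
time_s: 22.25
tool_pos: [497.3, 430.9, 5.9]
orientation: [0.001, 0.133, 0.991, 0.001]
force: [1.5, -0.1, 0.5]
finger_gap: 84.9
finger_force: 0.0
```

>>> {"op": "carry_out", "data": {"linear": [[0,0,0],[0,0,0],[0,0,0],[0,0,0],[0,0,0],[0,0,0],[0,0,0],[0,0,0]], "angular": [[0,0,0],[0,0,0],[0,0,0],[0,0,0],[0,0,0],[0,0,0],[0,0,0],[0,0,0]], "fingers": [72,60,50,44,38,36,36,36], "newtons": 50}}

```text
time_s: 22.92
tool_pos: [496.7, 430.6, 5.9]
orientation: [0.0, 0.133, 0.991, 0.0]
force: [-1.1, -0.5, 6.4]
finger_gap: 45.0
finger_force: 50.9
```

>>> {"op": "carry_out", "data": {"linear": [[0,0,0.3],[0,0,1],[0,0,1.9],[0,0,2.8],[0,0,3.7],[0.1,-0.2,4.6],[0.4,-0.9,5.2],[0.7,-1.7,5.4],[1,-2.5,5.4],[1.3,-3.3,5.4],[1.6,-4.1,5.4],[1.8,-4.9,5.4]], "angular": [[0,0,0],[0,0,0],[0,0,0],[0,0,0],[0,0,0],[0,0,0],[0,0,0.2],[0,0,0.4],[0,0,0.6],[0,0,0.8],[0,0,1],[0,0,1.26]], "fingers": [36,36,36,36,36,36,36,36,36,36,36,36]}}

```text
time_s: 23.92
tool_pos: [568.6, 232.5, 221.0]
orientation: [0.0, 0.078, 0.997, -0.0]
force: [-0.2, 0.3, -4.8]
finger_gap: 44.6
finger_force: 53.0
```

>>> {"op": "carry_out", "data": {"linear": [[-0.1,-0.8,0],[-0.4,-1.6,0],[-0.6,-2.4,0],[-0.9,-3.2,0],[-1.2,-4,0],[-1.4,-4.8,0],[-1.7,-5.6,0],[-2,-6.4,0],[-2.3,-7.2,0],[-2.6,-8,0],[-2.9,-8.8,0],[-3.1,-9.4,0]], "angular": [[0,0,0],[0,0,0],[0,0,0],[0,0,0],[0,0,0],[0,0,0],[0,0,0],[0,0,0],[0,0,0],[0,0,0],[0,0,0],[0,0,0]], "fingers": [36,36,36,36,36,36,36,36,36,36,36,36]}}

```text
time_s: 24.92
tool_pos: [442.1, -144.2, 221.2]
orientation: [-0.0, 0.079, 0.997, -0.0]
force: [0.4, 0.4, -3.6]
finger_gap: 44.8
finger_force: 53.0
```

>>> {"op": "carry_out", "data": {"linear": [[-0.3,-0.8,0],[-0.6,-1.6,0],[-0.9,-2.4,-0.2],[-1.08,-3.0,-0.9],[-1.08,-3,-1.8],[-1.08,-3,-2.7],[-1.08,-3,-3.5],[-1.08,-3,-4.1],[-1.08,-3,-4.5],[-1.08,-3,-4.5],[-1.08,-3,-4.5]], "angular": [[0,0,0],[0,0,0],[0,0,0],[0,0,0],[0,0,0],[0,0,0],[0,0,0],[0,0,0],[0,0,0],[0,0,0],[0,0,0]], "fingers": [36,36,36,36,36,36,36,36,36,36,36]}}

```text
time_s: 25.83
tool_pos: [400.7, -261.3, 40.5]
orientation: [-0.001, 0.078, 0.997, 0.0]
force: [0.9, -0.3, -2.7]
finger_gap: 44.7
finger_force: 52.8
```

```bash
cat > st.py <<'E'
from edge import *
def go(h):
    f=grab('wrist'); pad=np.array([398.8,-264.]);yaw=-.157
    check(f,pad,yaw,154,70,130,h+28,h)
    a=np.array([np.cos(yaw),np.sin(yaw)]);b=np.array([-a[1],a[0]])
    for s in(-1,1): print('pad corner',proj(f,[*(pad-77*a+35*s*b),4]).round(1),'obj',proj(f,[*(pad-65*a+23*s*b),h+28]).round(1))
    V=f['color'].max(2).astype(int)
    r0=int(proj(f,[*(pad-77*a),4])[1])
    for r in(r0+6,r0+14,r0+45,r0+70):
        v=V[r]; print(r,[(i,int(v[i]),int(v[i+1])) for i in range(170,380) if abs(v[i+1]-v[i])>9])
E
python3 -c "
from st import *
go(30)"
```

```text
tcp [ 400.7 -261.3   40.5] F [ 0.9 -0.3 -2.7] along 1.5 across 2.9
tool yaw err deg 0.07
pad far [270.5 102. ] obj far bottom [269.8 130.8] obj far top [268.8 137.8]
250 [(98, 228, 240), (99, 240, 175), (100, 175, 59), (138, 53, 72), (146, 78, 94), (147, 94, 123), (148, 123, 135), (213, 151, 121), (214, 121, 103), (217, 110, 123), (218, 123, 96), (219, 96, 67)]
285 [(98, 227, 238), (99, 238, 171), (100, 171, 60), (138, 52, 71), (146, 79, 95), (147, 95, 124), (148, 124, 140), (202, 151, 113), (203, 113, 66)]
pad corner [201.6 101.9] obj [205.9 137.7]
pad corner [339.4 102.1] obj [331.6 137.8]
107 [(199, 233, 175), (200, 175, 75), (201, 75, 50), (335, 40, 59), (336, 59, 95)]
115 [(200, 233, 149), (201, 149, 40), (202, 40, 55), (335, 33, 90), (336, 90, 108)]
146 [(202, 236, 155), (203, 155, 43), (204, 43, 55), (216, 66, 79), (334, 71, 95), (335, 95, 107)]
171 [(203, 238, 200), (204, 200, 102), (205, 102, 48), (206, 48, 58), (213, 58, 110), (214, 110, 132), (216, 136, 146), (316, 167, 128), (317, 128, 82), (337, 74, 94)]
```

>>> {"op": "carry_out", "data": {"linear": [[-0.12,-0.09,-0.1],[-0.12,-0.09,-0.3],[-0.12,-0.09,-0.5],[-0.12,-0.09,-0.63],[-0.12,-0.09,-0.66],[-0.12,-0.09,-0.66],[-0.12,-0.09,-0.66]], "angular": [[0,0,0],[0,0,0],[0,0,0],[0,0,0],[0,0,0],[0,0,0],[0,0,0]], "fingers": [36,36,36,36,36,36,36]}}

```text
time_s: 26.47
tool_pos: [396.3, -265.1, 14.0]
orientation: [-0.0, 0.078, 0.997, 0.0]
force: [0.5, -1.2, -3.8]
finger_gap: 45.1
finger_force: 53.0
```

```bash
sed -i 's/398.8,-264./397.5,-265.2/' st.py; python3 -c "
from st import *
go(8)"
```

```text
tcp [ 396.3 -265.1   14. ] F [ 0.5 -1.2 -3.8] along -1.2 across -0.1
tool yaw err deg 0.08
pad far [276.7 109.1] obj far bottom [276.7 138.1] obj far top [277.1 147. ]
256 [(107, 230, 243), (108, 243, 169), (109, 169, 38), (110, 38, 58), (138, 56, 73), (146, 82, 70), (147, 70, 114), (148, 114, 138), (239, 160, 113), (240, 113, 63)]
291 [(107, 228, 239), (108, 239, 164), (109, 164, 41), (110, 41, 59), (138, 56, 72), (146, 82, 99), (147, 99, 130), (148, 130, 145), (229, 159, 113), (230, 113, 63)]
pad corner [196.3 109. ] obj [212.4 146.9]
pad corner [357.2 109.2] obj [341.8 147.1]
115 [(196, 227, 237), (197, 237, 180), (198, 180, 75), (199, 75, 52), (356, 40, 89), (357, 89, 105)]
123 [(197, 227, 241), (198, 241, 164), (199, 164, 39), (200, 39, 55), (355, 32, 69), (356, 69, 100)]
154 [(199, 224, 236), (200, 236, 157), (201, 157, 39), (202, 39, 55), (212, 55, 109), (213, 109, 133), (329, 166, 151), (330, 151, 102), (331, 102, 68), (337, 72, 57), (338, 57, 39), (353, 30, 88), (354, 88, 106)]
179 [(201, 234, 214), (202, 214, 122), (203, 122, 46), (204, 46, 59), (213, 54, 96), (214, 96, 126), (215, 126, 136), (217, 144, 154), (316, 175, 123), (317, 123, 67), (336, 69, 48), (337, 48, 30), (351, 23, 89), (352, 89, 109)]
```

>>> {"op": "carry_out", "data": {"linear": [[0,0.02,0],[0,0.02,-0.03],[0,0.02,-0.06],[0,0.02,-0.09],[0,0.02,-0.11],[0,0.02,-0.11],[0,0.02,-0.11]], "angular": [[0,0,0],[0,0,0],[0,0,0],[0,0,0],[0,0,0],[0,0,0],[0,0,0]], "fingers": [36,36,36,36,36,36,36]}}

```text
time_s: 27.1
tool_pos: [396.3, -264.3, 9.8]
orientation: [0.0, 0.078, 0.997, -0.0]
force: [-0.5, 1.2, 0.2]
finger_gap: 45.0
finger_force: 53.4
```

```bash
python3 -c "
from st import *
go(4)"
```

```text
tcp [ 396.3 -264.3    9.8] F [-0.5  1.2  0.2] along -1.3 across 0.7
tool yaw err deg 0.07
pad far [275.  109.6] obj far bottom [275.  138.4] obj far top [275.  147.4]
254 [(108, 236, 220), (109, 220, 128), (110, 128, 45), (111, 45, 59), (138, 55, 74), (146, 80, 97), (147, 97, 127), (148, 127, 139), (246, 160, 113), (247, 113, 64)]
289 [(108, 233, 215), (109, 215, 124), (110, 124, 47), (111, 47, 60), (138, 57, 73), (146, 82, 99), (147, 99, 130), (148, 130, 144), (226, 150, 125), (227, 125, 105), (231, 115, 89), (232, 89, 66)]
pad corner [192.3 109.5] obj [210.2 147.4]
pad corner [357.7 109.7] obj [339.7 147.5]
115 [(192, 229, 239), (193, 239, 189), (194, 189, 86), (195, 86, 51), (356, 35, 71), (357, 71, 100)]
123 [(193, 227, 240), (194, 240, 162), (195, 162, 37), (196, 37, 55), (356, 39, 92), (357, 92, 110)]
154 [(195, 224, 235), (196, 235, 163), (197, 163, 53), (212, 53, 110), (213, 110, 133), (326, 172, 119), (327, 119, 65), (337, 73, 59), (338, 59, 39), (353, 26, 62), (354, 62, 98)]
179 [(197, 231, 243), (198, 243, 165), (199, 165, 37), (200, 37, 55), (213, 52, 94), (214, 94, 126), (215, 126, 136), (217, 144, 155), (313, 171, 119), (314, 119, 65), (336, 70, 48), (337, 48, 30), (351, 27, 43), (352, 43, 93), (353, 93, 107)]
```

Centred on the pad, and the weight is carried by it. Release, rise and look the others over.

>>> {"op": "carry_out", "data": {"linear": [[0,0,0],[0,0,0],[0,0,0],[0,0,0],[0,0,0.6],[0,0,1.5],[0,0,2.4],[0,0,3.3],[0,0,4.2],[0,0,5.1],[0,0,5.6],[0,0,5.6]], "angular": [[0,0,0],[0,0,0],[0,0,0],[0,0,0],[0,0,0],[0,0,0],[0,0,0],[0,0,0],[0,0,0],[0,0,0],[0,0,0],[0,0,0]], "fingers": [52,64,76,85,85,85,85,85,85,85,85,85]}}

```text
time_s: 28.15
tool_pos: [398.1, -265.7, 238.3]
orientation: [0.004, 0.078, 0.997, -0.002]
force: [0.2, -0.1, -1.0]
finger_gap: 84.8
finger_force: 0.0
```

```bash
python3 - <<'E'
from st import *
go(4)
t=grab('top'); V=t['color'].max(2).astype(int);H=cv2.cvtColor(t['color'],cv2.COLOR_RGB2HSV)
br=(H[...,1]>110)&(H[...,0]<18)&(V>60); p=proj(t,[638,226,46]); print('brush top',*ground(t,blob(br,p),46))
m=cv2.morphologyEx(((V<50)|br).astype(np.uint8),cv2.MORPH_CLOSE,np.ones((5,5))); print('pad',*ground(t,blob(m,p),4))
b=(H[...,0]>100)&(H[...,0]<135)&(H[...,1]>110)&(V>35); ys,xs=np.nonzero(blob(b,proj(t,[415,236,60]))); print('blue',xs.min(),xs.max(),ys.min(),ys.max(), proj(t,[415.4,235.9,95]), proj(t,[415.4,235.9,4]))
for q in([400,126,50],[400,-92,36]): u,v=proj(t,q).astype(int); print(u,v)
E
```

```text
tcp [ 398.1 -265.7  238.3] F [ 0.2 -0.1 -1. ] along 0.6 across -0.4
tool yaw err deg 0.05
pad far [276.7  98.9] obj far bottom [276.7 110.7] obj far top [276.7 111.9]
256 [(98, 155, 102), (99, 102, 30), (100, 30, 41), (111, 45, 86), (112, 86, 104), (154, 110, 79), (155, 79, 48), (230, 32, 22), (231, 22, 54), (232, 54, 69)]
291 [(90, 164, 113), (91, 113, 57), (98, 72, 51), (99, 51, 29), (110, 31, 43), (230, 50, 40), (231, 40, 58), (232, 58, 73), (252, 65, 80), (254, 72, 55), (255, 55, 103), (256, 103, 140), (257, 140, 152)]
pad corner [243.8  98.9] obj [253.7 111.9]
pad corner [309.5  99. ] obj [299.8 111.9]
104 [(243, 161, 111), (244, 111, 39), (309, 33, 63), (310, 63, 73), (375, 62, 140), (376, 140, 165)]
112 [(243, 160, 141), (244, 141, 80), (245, 80, 33), (254, 40, 69), (255, 69, 86), (266, 85, 71), (267, 71, 52), (308, 21, 45), (309, 45, 65), (371, 61, 50), (372, 50, 126), (373, 126, 155)]
143 [(244, 165, 135), (245, 135, 70), (246, 70, 31), (254, 34, 75), (255, 75, 102), (262, 109, 78), (263, 78, 47), (298, 47, 33), (299, 33, 22), (307, 18, 42), (308, 42, 65), (355, 68, 58), (356, 58, 129), (357, 129, 156)]
168 [(244, 154, 164), (245, 164, 116), (246, 116, 39), (254, 28, 44), (297, 47, 36), (298, 36, 25), (306, 20, 36), (307, 36, 68), (340, 57, 70), (341, 70, 101), (342, 101, 120), (343, 120, 146), (344, 146, 156)]
brush top [635.  224.2] [634.7 224. ] [98.1 55.4] 0.408
pad [638.5 225.7] [638.7 225.8] [120.5  74.4] 0.408
blue 159 191 218 250 [169.33900445 232.29178242] [177.31953485 234.65262744]
219 241
310 243
```

Stone borders are even at 9 px each side, with the ends as predicted. The brush's lengthwise position is ambiguous between views (-1 to -4 mm), so I'll check it from the +x side with the scene camera.

```bash
python3 - <<'E'
from meas import *
a=np.array([np.cos(.407),np.sin(.407)]);b=np.array([-a[1],a[0]])
for n in('scene','top'):
    f=grab(n); I=f['color'].astype(np.float32); pad=np.array([639.1,227.3] if n=='scene' else [637.5,225.3])
    s=np.arange(-80,81,1.)
    acc=0
    for o in np.arange(-15,16,3):
        P=np.array([proj(f,[*(pad+a*k+b*o),46]) for k in s]).astype(np.float32)
        acc=acc+cv2.remap(I,P[:,0][None],P[:,1][None],cv2.INTER_LINEAR)[0]
    acc=(acc/11).round().astype(int); print(n,'profile along own x on the plane z=46 (R,B)')
    print([(int(k),int(c[0]),int(c[2])) for k,c in zip(s,acc) if abs(k)>38][::1])
    # where known edges should fall on that profile
    for nm,x,z in(('pad+',62,4),('pad-',-62,4),('face+ bottom',50,24),('face- bottom',-50,24)):
        u=proj(f,[*(pad+a*x),z]); w=ray(f,*u,46)[:2]-pad; print(nm,(w@a).round(1),(w@b).round(1))
E
```

```text
scene profile along own x on the plane z=46 (R,B)
[(-80, 139, 111), (-79, 139, 111), (-78, 139, 110), (-77, 139, 110), (-76, 138, 110), (-75, 138, 110), (-74, 138, 110), (-73, 139, 110), (-72, 139, 110), (-71, 139, 110), (-70, 139, 110), (-69, 138, 110), (-68, 138, 110), (-67, 138, 110), (-66, 138, 110), (-65, 138, 110), (-64, 138, 110), (-63, 138, 110), (-62, 139, 111), (-61, 139, 111), (-60, 139, 111), (-59, 140, 112), (-58, 140, 112), (-57, 140, 112), (-56, 140, 112), (-55, 140, 111), (-54, 139, 110), (-53, 137, 107), (-52, 134, 102), (-51, 130, 96), (-50, 124, 87), (-49, 119, 76), (-48, 115, 65), (-47, 112, 56), (-46, 111, 49), (-45, 111, 44), (-44, 111, 42), (-43, 112, 41), (-42, 112, 40), (-41, 112, 40), (-40, 112, 40), (-39, 112, 39), (39, 114, 40), (40, 113, 40), (41, 112, 39), (42, 110, 39), (43, 107, 38), (44, 102, 37), (45, 96, 36), (46, 90, 34), (47, 82, 32), (48, 75, 31), (49, 68, 31), (50, 62, 30), (51, 58, 30), (52, 55, 31), (53, 53, 33), (54, 51, 34), (55, 49, 34), (56, 46, 33), (57, 43, 32), (58, 40, 30), (59, 37, 29), (60, 36, 28), (61, 35, 27), (62, 35, 27), (63, 3
[... 1075 characters left out ...]
 40), (42, 110, 40), (43, 110, 43), (44, 110, 47), (45, 111, 55), (46, 114, 65), (47, 119, 76), (48, 126, 88), (49, 134, 100), (50, 141, 109), (51, 146, 116), (52, 150, 120), (53, 152, 123), (54, 154, 124), (55, 154, 125), (56, 154, 124), (57, 153, 124), (58, 153, 124), (59, 153, 123), (60, 153, 123), (61, 153, 123), (62, 152, 123), (63, 152, 123), (64, 152, 123), (65, 152, 123), (66, 153, 123), (67, 153, 123), (68, 153, 124), (69, 153, 124), (70, 153, 124), (71, 153, 124), (72, 153, 124), (73, 153, 124), (74, 153, 124), (75, 153, 124), (76, 153, 124), (77, 153, 124), (78, 153, 123), (79, 153, 123), (80, 152, 123)]
pad+ 46.4 -3.0
pad- -72.8 -3.0
face+ bottom 41.9 -1.6
face- bottom -56.0 -1.6
```

Both outside cameras put the brush within 1–2 mm of centre on its 12 mm border, which is fine. The gripper is clear of everything, so I'm handing in.

```bash
python3 -c "
from plant import bot
print(bot.finish_job())"
```

```text
the job is handed in; nothing more can be done
None
```

The job is handed in: the bottle, tumbler, brush and stone each stand on their own pads, each within about 2 mm of centre when last measured, and the plug and jar were not touched.

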